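# Nip up the lug cap of a bench-top water filter with its spanner

## Task

Take the orange filter spanner from the wooden board, fit it over the blue lugged cap of the water filter and turn the cap clockwise until it stops, fully tight; the steel bracket leaves only a short swing, so lift, go back and reseat the spanner for each stroke. Turn the cap only with the spanner, do not force the spanner hard against the cap, the stop or the bracket, and do not touch the filter with the robot. When the cap is tight lay the spanner flat on the board again and let go, leaving the other things on the bench where they are.

Things in the scene. Friction and masses are not known exactly. Their poses are not given: they have to be found in the camera images.
- filter: Bench-top water filter, fixed: 170x170x8 mm steel base plate, white round housing on its centre with a flat top flange (radius 44 mm) 55 mm above the bench, steel bracket round it up to 95 mm. Origin: centre of the underside, on the cap's axis, z up. Bracket closed at the back (own -x, inner face 55 mm from the axis) and both sides (own y, inner faces 65 mm), open to own +x.
- slot (a point): Middle of the bracket's opening, 85 mm along the filter's own +x from the cap's axis, 68 mm above the bench; axes as the filter. It lies between two inturned steel lips: upright radial plates 6 mm thick, 50 to 85 mm from the axis, at +53 and -53 degrees from own +x. The handle of the seated (or slightly lifted) spanner can swing 40 degrees either side of own +x before meeting a lip.
- cap (a joint): Turn of the blue cap in its housing, rad, growing clockwise seen from above; takes about 0.5 N m, stays where left. Fully tight is a hard stop at 2.79, felt at about 1 N m (2 N m is too hard); starts 2.2 to 2.7 short of it. Lugs stand, anticlockwise from the filter's own +x, at 32 degrees minus this value plus multiples of 60, give or take 8 degrees, as the housing is clamped askew: see or feel it.
- cap_centre (a point): Centre of the blue plastic cap's top face, on its axis, 73 mm above the bench; axes as the filter (they do not turn with the cap). The cap is a round core 40 mm across with six lugs 10 mm wide, every 60 degrees, out to 26 mm radius, all 18 mm tall, standing on the housing's flange. The lug marked white points to the red mark on the flange when tight.
- spanner_head (a point): Centre of the loose orange spanner's ring head, half-way up its 26 mm depth. Ring 69 mm wide, 56 mm inside, open through, six inward teeth 9.5 mm wide, tips 22 mm from its axis. Fits with the handle in line with any lug (play about 5 degrees either way, 1.5 mm sideways); fully seated its underside rests on the flange, 55 mm above the bench. Own x: from head along handle, z up.
- spanner_grip (a point): Place to grip the spanner's handle, 140 mm from the head's axis, half-way up; axes as spanner_head. The handle is a straight bar 16 mm wide and 26 mm deep that ends 204 mm from the head's axis; grip it across its width, from above. Spanner 0.25 kg, all 26 mm deep, lies flat; use it the way up it lies.
- board: Wooden serving board fixed flat on the bench, 200 (own x) x 320 (own y) x 12 mm; origin: centre of its underside. The spanner starts lying on it, handle roughly along the board's -y.
- cartridge: White used filter cartridge, upright cylinder 54 mm across, 120 mm tall; bystander. Origin: centre of underside.
- wineglass: Stemmed wine glass, 76 mm across, 185 mm tall; bystander. Origin: centre of foot.
- jar: White ceramic canister with a wooden lid, 84 mm across, 100 mm tall; bystander. Origin: centre of underside.
- mug: Blue mug, 80 mm across, 92 mm tall; bystander. Origin: centre of underside.
- seal: Spare black rubber seal ring, 56 mm across, 6 mm thick, flat on the bench; bystander. Origin: centre of underside.
- book: Black guest book lying flat, 170x240x22 mm; bystander. Origin: centre of underside.
Things that resemble listed ones, but are neither listed nor needed, are in the scene too. Of the things that look like the part that bears spanner_head, the largest one is meant.

How it is judged:
On the way, in this order (a step that is already met when the one before it is completed fails the run):
1. the spanner is seated down over the cap, its head within 5 mm of the cap's axis and down on the flange within 5 mm (horizontal distance between spanner_head and cap_centre below 0.005 m and height (world z) of spanner_head below 0.073 m), for 0.1 s.
2. the cap is turned to its stop (2.775 rad or more) with the spanner on it (value of joint cap above 2.775 rad and horizontal distance between spanner_head and cap_centre below 0.008 m), for 0.1 s.
At the end, for the whole second after the job is handed in: The cap is at its stop (2.775 rad or more of 2.79) and still, and the spanner lies flat on the board (its head's centre and grip point both over the board, tilt under 0.08 rad), released (value of joint cap above 2.775 rad and x of spanner_head in the frame of board between -0.1 and 0.1 m and y of spanner_head in the frame of board between -0.16 and 0.16 m and x of spanner_grip in the frame of board between -0.1 and 0.1 m and y of spanner_grip in the frame of board between -0.16 and 0.16 m and z of spanner_head in the frame of board below 0.029 m and angle between spanner_head's own z axis and vertical below 0.08 rad and velocity of joint cap below 0.05 rad/s); the robot touches nothing.
It fails at once if the spanner is forced against the filter, its cap or its bracket with more than 80 N (contact force between spanner and filter above 80 N).
It fails at once if the robot itself touches the filter (more than 2 N) (contact force between any of the fingers, the arm and filter above 2 N).
It fails at once if a bystander is moved by more than 20 mm (distance of any of cartridge, wineglass, jar, mug, seal, book from where it was at the start of the episode above 0.02 m).
It also fails if it takes over 72 s, if anything falls off the work surface, if the arm or the gripper's body presses on something with over 40 N, if the wrist force passes 120 N, or if a joint passes its speed limit or range.

## Robot

A 6-joint arm with a two-finger parallel gripper is mounted at the origin on the work surface. World frame = base frame: x ahead of the robot, y to its left, z up, the work surface at z = 0. Lengths are in m, angles in rad, forces in N, time in s.
With the tool pointing down it reaches from about 0.35 to 0.975 m from the base axis. Payload 4.9 kg.
Tool frame: the origin (TCP) lies midway between the tips of the shut fingers; the grasp point (between the pads) lies 19 mm behind it; z points along the fingers, y is the line along which they close (so a half turn about z gives the same grasp; the last joint's range is limited). The gripper opens to 85 mm and grips with 20 to 120 N. Pads are 22 mm wide; open, the fingers measure 114 mm over their backs; the gripper's body (76 mm by 85 mm) begins 54 mm behind the grasp point. The pads swing forward as they close: fully open they stand 13 mm farther back than shut.
Start: joints at [1.084, 0.053, 1.613, -0, 1.476, -0.119], TCP at [0.225, 0.583, 0.196] pointing down, gripper open.
Joint ranges: [-3.01, 3.01], [-1.01, 2.22], [0.06, 2.58], [-1.02, 4.17], [0.09, 2.62], [-3.14, 3.14]. Speed limits (rad/s): [2.57, 2.57, 3.14, 3.14, 3.14, 3.14].

## Interface

Orientations are given as a unit quaternion [w, x, y, z].
In Python, from plant import * gives the robot as it stands.
- The arm moves only by the tool jog_arm, never from a script. Its argument "targets" is a list of rows, each a list of 3 entries, a list of its own where there are three numbers: the shift along the tool's x, y, z in units of 25 mm (1.0 is 25 mm), then the turn, a rotation vector about the tool's x, y, z in units of 8 degrees (1.0 is 8 degrees), then the opening in per cent of the stroke, from 0 (shut) to 100 (fully open). A call has 1 to 8 rows; each row is the pose to reach, as a shift and turn from the pose commanded when the call began, along the tool's axes at that moment; what a row does not reach only later rows make up. A row lasts 1/8 s, in which the tool goes at most 62.5 mm and 10.7 degrees, less where a joint would pass 70% of its speed; a pose out of reach is approached as far as the arm can. A call with a gripper value outside its range is refused whole. The fingers move at their own pace and stop on an object; the grip force is fixed at half the most. Time passes only in rows, so rows that repeat a pose let the fingers close. It gives the time, the measured TCP pose, the force, the opening and the grip force at its end, in the units of the state.
- state(): the state, without advancing time (a new reading comes with each control period).
- grab_frame(name): name is "side" or "top" or "wrist"; returns (picture, depth): 400x640x3 uint8, red, green, blue; 400x640 float32, m along the optical axis (not along the pixel's ray), 0 where there is no reading.
- camera_params(name): a dict with "fovy" (degrees; the focal length in pixels is half the picture's height over the tangent of half this angle, whatever the lens; pixels are square), "cx", "cy" (the principal point, pixels), "rvec" (rotation vector, rad) and "tvec" (3), from world to camera coordinates, as OpenCV has them; the wrist camera has in their place "hand_eye" (4x4, takes a point from camera to tool coordinates, whose origin is the TCP and whose axes are the flange's). Camera axes: x right, y down, z forward; pixel columns grow to the right and rows downward; lengths in m; the calibration is good to about 2 mm. The wrist camera is an equidistant fisheye: a pixel r from the principal point sees the ray r / f radians off the axis. A picture is of the moment at which its call begins: read the wrist's pose just before it. camera_params takes no time and is no camera call.
- job_done(): hands the job in; it is judged then, once.
The state is a dict: "time": time; "joint_pos": joint angles; "joint_vel": joint speeds; "joint_efforts": joint torques, N m; "tool_pos": TCP position; "tool_rot": TCP orientation; "contact_force": force on the tool from outside, world axes, zero at the start; "ft_torque": the same for the moment, N m; "gripper_width": opening from 0.0 (shut) to 1.0 (fully open); "grasp_force": force on a finger pad.
Only numpy, scipy, OpenCV 4.12 (cv2) and the standard library are available. Lean on these libraries where they do the work, as an engineer would, in place of code of your own. Each camera call takes 0.05 s, during which the arm holds its last target. There are 200 camera calls.

## Working session

There is one attempt and no reset: what is moved stays moved. The work goes in short steps, Python scripts to look and compute and a tool call to move; the robot and the scene stay as the last step left them, time stands still between calls to the robot, and variables do not carry over. Pictures are saved under pics/ and viewed, at most 11 in all, crops included, and the job is handed in when it is done.

Besides the shell and the picture viewer there is one more tool, called after ">>>" by a JSON object that holds its "api" and its "payload", one argument or row to a line. jog_arm: Moves the arm, as the interface text tells. Its arguments: {"type":"object","properties":{"targets":{"type":"array"}},"required":["targets"]}

```bash
mkdir -p pics; cat > h.py <<'E'
from plant import *
import numpy as np, cv2
from scipy.spatial.transform import Rotation as R
def f(p): return 200/np.tan(np.radians(p["fovy"])/2)
def cloud(name):
    s=state(); img,d=grab_frame(name); p=camera_params(name)
    v,u=np.mgrid[0:400,0:640]; F=f(p); x=(u-p["cx"])/F; y=(v-p["cy"])/F
    if name=="wrist":
        r=np.hypot(x,y); k=np.where(r>1e-9,np.tan(np.minimum(r,1.5))/np.maximum(r,1e-9),1); x=x*k;y=y*k
    P=np.stack([x*d,y*d,d],-1)
    if name=="wrist":
        H=np.array(p["hand_eye"]); q=s["tool_rot"]; T=R.from_quat([q[1],q[2],q[3],q[0]]).as_matrix()
        W=(P@H[:3,:3].T+H[:3,3])@T.T+np.array(s["tool_pos"])
    else:
        M=R.from_rotvec(np.ravel(p["rvec"])).as_matrix(); W=(P-np.ravel(p["tvec"]))@M
    W[d==0]=np.nan
    return img,W
def save(n,img): cv2.imwrite("pics/"+n+".png",cv2.cvtColor(img,cv2.COLOR_RGB2BGR))
E
python3 - <<'E'
from h import *
a,W=cloud("top");b,V=cloud("side");np.savez("first.npz",a=a,W=W,b=b,V=V)
save("top1",a);save("side1",b);print(state())
E
```

```text
{'time': 0.1, 'joint_pos': array([ 1.08401846e+00,  5.33257865e-02,  1.61415310e+00,  9.36338297e-06,
        1.47598716e+00, -1.19029785e-01]), 'joint_vel': array([-9.62249382e-04, -7.29901120e-04, -3.08386670e-03,  2.64859161e-04,
        5.73630289e-05,  4.68740779e-04]), 'joint_efforts': array([ 4.33421146e-04, -3.94904995e+01, -3.71362782e+01, -1.48501226e-04,
        3.90341738e-03, -1.83530801e-05]), 'tool_pos': array([0.22441744, 0.58265174, 0.19516649]), 'tool_rot': array([-2.83858313e-04,  1.82840030e-01,  9.83142231e-01, -8.92663071e-04]), 'contact_force': array([ 0.28544505,  0.51919012, -1.41460167]), 'ft_torque': array([ 0.01963805, -0.007027  , -0.01231094]), 'grasp_force': 0.0, 'gripper_width': 0.9952129894816615}
```

View pics/top1.png

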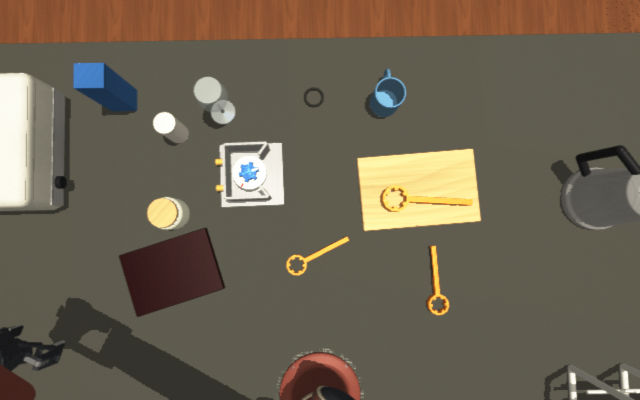

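View pics/side1.png

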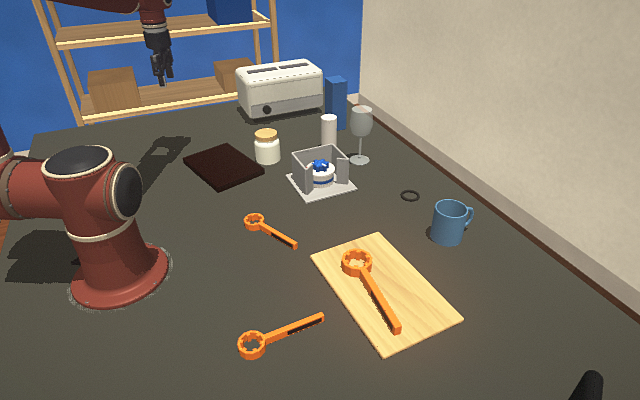

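The top view shows three orange spanners: one on the board with its head at (395,199), and two smaller ones on the bench at (297,265) and (438,304). The one on the board is the largest, and it matches the description. The filter is at (249,173), with its bracket open to the right, which is world -y.

```bash
python3 - <<'E'
from h import *
D=np.load("first.npz");a,W=D["a"],D["W"]
hsv=cv2.cvtColor(a,cv2.COLOR_RGB2HSV)
m=cv2.inRange(hsv,(8,200,120),(22,255,255))
n,l,st,c=cv2.connectedComponentsWithStats(m)
for i in range(1,n):
    if st[i,4]<150: continue
    P=W[l==i]; P=P[np.isfinite(P[:,2])]
    r=cv2.minAreaRect(P[:,:2].astype(np.float32)*1000)
    print(c[i],st[i],r,np.nanpercentile(P[:,2],[10,50,90]))
# spanner on board: head
i=l[202,440] or l[200,440];P=W[l==i]
P=P[(P[:,2]>0.03)&(P[:,2]<.045)]
print(len(P)); np.save("sp.npy",P)
xy=P[:,:2]; y=xy[:,1]; hd=xy[y>y.max()-.06]; print("head",cv2.minEnclosingCircle(hd.astype(np.float32)),"end",xy[y<y.min()+.004].mean(0))
h2=xy[(y<y.max()-.09)]; k=np.polyfit(h2[:,1],h2[:,0],1); print("handle line slope dx/dy",k)
# filter: base plate & bracket & cap
reg=W[125:225,205:300].reshape(-1,3); col=a[125:225,205:300].reshape(-1,3)
pl=reg[(abs(reg[:,2]-.008)<.003)]; print("plate",cv2.minAreaRect(pl[:,:2].astype(np.float32)*1000),len(pl))
br=reg[(reg[:,2]>.088)&(reg[:,2]<.102)]; print("bracket",cv2.minAreaRect(br[:,:2].astype(np.float32)*1000))
hs=cv2.cvtColor(a[125:225,205:300],cv2.COLOR_RGB2HSV).reshape(-1,3)
b=reg[(hs[:,0]>95)&(hs[:,0]<125)&(hs[:,1]>120)&(abs(reg[:,2]-.073)<.008)]; print("cap",cv2.minEnclosingCircle(b[:,:2].astype(np.float32)*1000),len(b),np.median(b[:,2]))
board=W[145:235,350:485].reshape(-1,3);bb=board[abs(board[:,2]-.012)<.004];print("board",cv2.minAreaRect(bb[:,:2].astype(np.float32)*1000))
big=np.hstack([cv2.resize(a[120:240,200:320],(480,480),interpolation=cv2.INTER_CUBIC)]); save("filt1",big)
E
```

```text
1879
head ((0.49982184171676636, 0.7508841753005981), 0.006001833826303482) end [ 0.05579361 -0.8108466 ]
handle line slope dx/dy [0.16914359 0.5294104 ]
plate ((580.9591674804688, 170.2425537109375), (254.7654266357422, 264.998779296875), 89.62858581542969) 1678
bracket ((585.3302001953125, 175.14874267578125), (142.15155029296875, 113.97522735595703), 1.2772483825683594)
cap ((583.9411010742188, 172.0727081298828), 24.834501266479492) 176 0.07286682648503966
board ((534.6497802734375, -282.3752136230469), (199.61563110351562, 319.8002014160156), 3.408172607421875)
```

View pics/filt1.png

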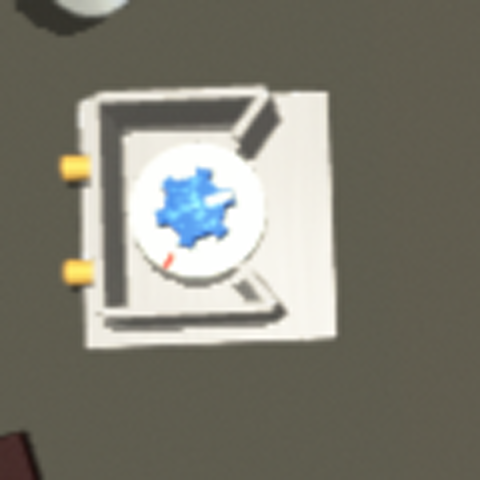

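The crop shows the blue cap at (197,208), with the white lug about 22° anticlockwise from image right. The red mark at (168,260) is at about -119°, so roughly 2.46 rad of turning remains. The bracket opens to the right, tilted slightly up by about 1–2°.

```bash
python3 - <<'E'
from h import *
D=np.load("first.npz");a,W=D["a"],D["W"]
for nm,(r0,r1,c0,c1),z in [("big",(160,230,365,482),.038),("sm1",(225,285,280,355),None),("sm2",(235,320,420,460),None)]:
    P=W[r0:r1,c0:c1].reshape(-1,3)
    if z: P=P[abs(P[:,2]-z)<.006]
    else: P=P[(P[:,2]>.01)&(P[:,2]<.04)]
    print(nm,cv2.minAreaRect(P[:,:2].astype(np.float32)*1000),np.median(P[:,2]),len(P))
    if nm=="big":
        xy=P[:,:2];y=xy[:,1];m=y<y.max()-.09
        k=np.polyfit(y[m],xy[m,0],1);hd=xy[y>y.max()-.066]
        print("line",k,"hd",cv2.minEnclosingCircle(hd.astype(np.float32)),"ymin/max",y.min(),y.max())
        yaw=np.arctan2(-1,-k[0]);print("handle yaw deg",np.degrees(yaw))
reg=W[110:235,205:300];P=reg.reshape(-1,3)
pl=P[(abs(P[:,2]-.008)<.0035)&(P[:,0]>.48)&(P[:,0]<.69)&(P[:,1]>.06)&(P[:,1]<.28)];print("plate",cv2.minAreaRect(pl[:,:2].astype(np.float32)*1000))
s=state();q=s["tool_rot"];T=R.from_quat([*q[1:],q[0]]).as_matrix();print(T.round(3))
import scipy
E
```

```text
big ((508.95599365234375, -297.47332763671875), (237.22048950195312, 66.57459259033203), 88.47171020507812) 0.03711219229336262 645
line [0.0734616 0.5257256] hd ((0.5103975534439087, -0.21252194046974182), 0.03523324429988861) ymin/max -0.41560300911778403 -0.17885877608459655
handle yaw deg -94.20149264228513
sm1 ((367.74652099609375, -3.8411712646484375), (51.8084716796875, 181.0458526611328), 25.55594253540039) 0.019267733731023102 379
sm2 ((290.2610778808594, -321.71649169921875), (52.63736343383789, 179.30172729492188), 88.64887237548828) 0.01859479318545643 456
plate ((585.1342163085938, 164.66090393066406), (206.42355346679688, 212.6407928466797), 87.47449493408203)
[[-0.933  0.36  -0.001]
 [ 0.36   0.933 -0.002]
 [ 0.    -0.002 -1.   ]]
```

Sizes confirm it: the board spanner is 237 mm long overall and the other two are 180 mm. I'm moving above its grip point.

>>> {"api": "jog_arm", "payload": {
  "targets": [
    [[-11.9,-15.5,-2.2],[0,0,4.6],100],
    [[-11.9,-15.5,-2.2],[0,0,4.6],100],
    [[-11.9,-15.5,-2.2],[0,0,4.6],100],
    [[-11.9,-15.5,-2.2],[0,0,4.6],100],
    [[-11.9,-15.5,-2.2],[0,0,4.6],100],
    [[-11.9,-15.5,-2.2],[0,0,4.6],100],
    [[-11.9,-15.5,-2.2],[0,0,4.6],100],
    [[-11.9,-15.5,-2.2],[0,0,4.6],100]
  ]
}}

```text
time: 1.1
tool_pos: [0.363, 0.1126, 0.2513]
tool_rot: [0.0, 0.484, 0.875, 0.0]
contact_force: [0.7, 0.3, 0.9]
gripper_width: 1.0
grasp_force: 0.0
```

>>> {"api": "jog_arm", "payload": {
  "targets": [
    [[-18.7,-5.25,0.8],[0,0,4.54],60],
    [[-18.7,-5.25,0.8],[0,0,4.54],60],
    [[-18.7,-5.25,0.8],[0,0,4.54],60],
    [[-18.7,-5.25,0.8],[0,0,4.54],60],
    [[-18.7,-5.25,0.8],[0,0,4.54],60],
    [[-18.7,-5.25,0.8],[0,0,4.54],60],
    [[-18.7,-5.25,0.8],[0,0,4.54],60],
    [[-18.7,-5.25,0.8],[0,0,4.54],60]
  ]
}}

```text
time: 2.1
tool_pos: [0.5003, -0.3533, 0.2302]
tool_rot: [-0.001, 0.733, 0.68, -0.0]
contact_force: [-0.5, 0.4, -0.0]
gripper_width: 0.6
grasp_force: 0.0
```

```bash
cat >> h.py <<'E'
def topts(zlo,zhi,box,name="wrist"):
    img,W=cloud(name); P=W.reshape(-1,3); x0,x1,y0,y1=box
    k=(P[:,2]>zlo)&(P[:,2]<zhi)&(P[:,0]>x0)&(P[:,0]<x1)&(P[:,1]>y0)&(P[:,1]<y1)
    return img,W,P[k],img.reshape(-1,3)[k]
E
python3 - <<'E'
from h import *
img,W,P,c=topts(.031,.045,(.44,.56,-.44,-.15))
s=state();print(s["tool_pos"],s["joint_pos"].round(2),len(P))
save("wr1",img)
h=cv2.cvtColor(c[None],cv2.COLOR_RGB2HSV)[0];print(np.median(P[:,2]))
xy=P[:,:2];y=xy[:,1];print(y.min(),y.max())
for yy in np.arange(-.41,-.17,.02):
    m=abs(y-yy)<.005
    if m.sum()>3: print(yy.round(3),xy[m,0].min().round(4),xy[m,0].max().round(4))
E
```

```text
[ 0.50058857 -0.35780207  0.22888085] [-0.74  0.01  1.6  -0.    1.53 -0.66] 2999
0.03702212199968305
-0.4148410299072791 -0.17778671232218862
-0.41 0.487 0.503
-0.39 0.4887 0.5043
-0.37 0.4901 0.5057
-0.35 0.4918 0.5071
-0.33 0.4933 0.5084
-0.31 0.4949 0.5099
-0.29 0.4964 0.5113
-0.27 0.4979 0.5127
-0.25 0.4965 0.5201
-0.23 0.4769 0.5426
-0.21 0.4749 0.5449
-0.19 0.4805 0.538
```

View pics/wr1.png

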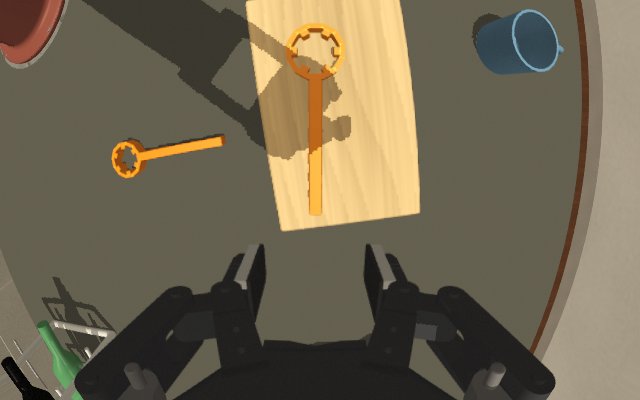

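The wrist view shows the board spanner with its head at (315,52) and its handle running down to (315,212), straight between the fingers. I'm descending.

>>> {"api": "jog_arm", "payload": {
  "targets": [
    [[0,0,3.5],[0,0,0],60],
    [[0,0,5.5],[0,0,0],60],
    [[0,0,6.8],[0,0,0],60],
    [[0,0,6.8],[0,0,0],60],
    [[0,0,6.8],[0,0,0],60]
  ]
}}

```text
time: 2.78
tool_pos: [0.5014, -0.3518, 0.0634]
tool_rot: [0.001, 0.732, 0.681, 0.0]
contact_force: [1.2, 0.0, 0.1]
gripper_width: 0.599
grasp_force: 0.0
```

```bash
python3 - <<'E'
from h import *
for i in range(3):
    s=state();print(s["tool_pos"],s["time"])
E
```

```text
[ 0.50144975 -0.35182867  0.06338291] 2.775
[ 0.50144975 -0.35182867  0.06338291] 2.775
[ 0.50144975 -0.35182867  0.06338291] 2.775
```

>>> {"api": "jog_arm", "payload": {
  "targets": [
    [[0,0,1],[0,0,0],60],
    [[0,0,1.7],[0,0,0],60],
    [[0,0,1.7],[0,0,0],5],
    [[0,0,1.7],[0,0,0],5],
    [[0,0,1.7],[0,0,0],5],
    [[0,0,1.7],[0,0,0],5],
    [[0,0,1.7],[0,0,0],5],
    [[0,0,1.7],[0,0,0],5]
  ]
}}

```text
time: 3.78
tool_pos: [0.5005, -0.3511, 0.0189]
tool_rot: [0.0, 0.733, 0.681, 0.0]
contact_force: [-0.2, 0.3, -0.3]
gripper_width: 0.05
grasp_force: 0.0
```

The gripper shut with nothing in it, so I'm looking.

```bash
python3 - <<'E'
from h import *
img,W,P,c=topts(.031,.045,(.44,.56,-.44,-.15))
b,V=cloud("side"); print(camera_params("wrist"))
save("wr2",np.vstack([img[:300,100:540],cv2.resize(b[200:380,280:500],(440,300))[:300]]))
print(state()["joint_pos"].round(3))
E
```

```text
{'fovy': 65.70646984690485, 'cx': 314.44121339831, 'cy': 197.98819929113625, 'hand_eye': array([[ 4.66304582e-04, -9.53291672e-01, -3.02050940e-01,
         7.71283047e-02],
       [ 9.99999787e-01,  5.82225118e-04, -2.93744736e-04,
        -1.48534238e-03],
       [ 4.55886055e-04, -3.02050739e-01,  9.53291741e-01,
        -1.76693762e-01],
       [ 0.00000000e+00,  0.00000000e+00,  0.00000000e+00,
         1.00000000e+00]])}
[-0.733  0.191  1.776  0.     1.175 -0.66 ]
```

View pics/wr2.png

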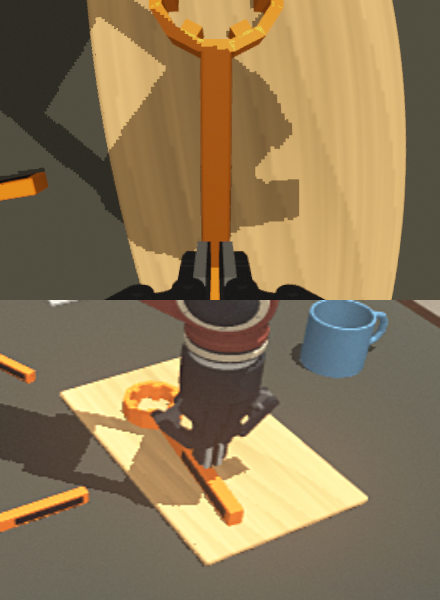

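```bash
python3 - <<'E'
from h import *
img,W=cloud("wrist"); s=state(); print(s["tool_pos"],s["gripper_width"],s["grasp_force"])
for r in range(236,300,6):
    print(r,[tuple(W[r,c].round(3)) for c in (302,314,326)])
b,V=cloud("side")
for r,c in [(290,385),(288,388),(292,384),(294,386)]: print(r,c,V[r,c].round(3),b[r,c])
E
```

```text
[ 0.50042928 -0.35104268  0.01876095] 0.05090014395902969 0.0
236 [(np.float64(0.492), np.float64(-0.346), np.float64(0.036)), (np.float64(0.499), np.float64(-0.347), np.float64(0.036)), (np.float64(0.506), np.float64(-0.347), np.float64(0.037))]
242 [(np.float64(0.494), np.float64(-0.34), np.float64(0.057)), (np.float64(0.499), np.float64(-0.35), np.float64(0.037)), (np.float64(0.505), np.float64(-0.341), np.float64(0.056))]
248 [(np.float64(0.494), np.float64(-0.339), np.float64(0.065)), (np.float64(0.498), np.float64(-0.354), np.float64(0.036)), (np.float64(0.505), np.float64(-0.341), np.float64(0.064))]
254 [(np.float64(0.494), np.float64(-0.34), np.float64(0.07)), (np.float64(0.498), np.float64(-0.358), np.float64(0.037)), (np.float64(0.505), np.float64(-0.341), np.float64(0.07))]
260 [(np.float64(0.494), np.float64(-0.34), np.float64(0.076)), (np.float64(0.498), np.float64(-0.362), np.float64(0.037)), (np.float64(0.505), np.float64(-0.34), np.float64(0.076))]
266 [(np.float64(0.494), np.float64(-0.34), np.float64(0.081)), (np.float64(0.498), np.float64(-0.366), np.float64(0.037
[... 452 characters left out ...]
5), np.float64(-0.339), np.float64(0.097)), (np.float64(0.497), np.float64(-0.378), np.float64(0.038)), (np.float64(0.504), np.float64(-0.34), np.float64(0.095))]
290 [(np.float64(0.495), np.float64(-0.339), np.float64(0.101)), (np.float64(0.496), np.float64(-0.383), np.float64(0.037)), (np.float64(0.504), np.float64(-0.34), np.float64(0.1))]
296 [(np.float64(0.495), np.float64(-0.34), np.float64(0.103)), (np.float64(0.496), np.float64(-0.387), np.float64(0.037)), (np.float64(0.504), np.float64(-0.343), np.float64(0.1))]
290 385 [ 0.493 -0.362  0.088] [168 158 142]
288 388 [ 0.502 -0.359  0.087] [75 50 35]
292 384 [ 0.493 -0.36   0.081] [174 164 149]
294 386 [ 0.498 -0.361  0.074] [68 42 29]
```

The depth image puts the real finger tips at about z = 0.053, while the reported TCP is at 0.019. The usable tips are therefore about 33 mm behind the stated TCP, and the fingers closed above the bar. I'm opening and going about 33 mm lower in steps, watching the force.

>>> {"api": "jog_arm", "payload": {
  "targets": [
    [[0,0,0],[0,0,0],50],
    [[0,0,0],[0,0,0],50],
    [[0,0,0],[0,0,0],50],
    [[0,0,0.5],[0,0,0],50],
    [[0,0,0.9],[0,0,0],50],
    [[0,0,1.3],[0,0,0],50],
    [[0,0,1.3],[0,0,0],50]
  ]
}}

```text
time: 4.85
tool_pos: [0.4995, -0.3502, -0.0155]
tool_rot: [-0.001, 0.733, 0.681, -0.0]
contact_force: [0.3, 0.8, -0.2]
gripper_width: 0.502
grasp_force: 0.0
```

```bash
python3 - <<'E'
from h import *
img,W=cloud("wrist"); s=state(); print(s["tool_pos"],s["gripper_width"],s["contact_force"])
d=img.astype(int).sum(-1)
for c in (270,275,280,285,290,335,340,345,350,355):
    w=W[200:330,c,:]; k=np.where((w[:,2]>.015)&(w[:,1]<-.33)&(abs(w[:,0]-.5)>.012)&(w[:,2]<.09))[0][:3]
    print(c,k+200,[tuple(x.round(3)) for x in w[k]])
E
```

```text
[ 0.49998512 -0.35067581 -0.01460591] 0.49878933238956 [ 0.55030038 -0.87240934 -0.2053592 ]
270 [244 245 246] [(np.float64(0.477), np.float64(-0.338), np.float64(0.025)), (np.float64(0.477), np.float64(-0.338), np.float64(0.027)), (np.float64(0.477), np.float64(-0.338), np.float64(0.028))]
275 [] []
280 [] []
285 [] []
290 [] []
335 [] []
340 [] []
345 [] []
350 [] []
355 [] []
```

>>> {"api": "jog_arm", "payload": {
  "targets": [
    [[0,0,0],[0,0,0],5],
    [[0,0,0],[0,0,0],5],
    [[0,0,0],[0,0,0],5],
    [[0,0,0],[0,0,0],5],
    [[0,0,0],[0,0,0],5]
  ]
}}

```text
time: 5.52
tool_pos: [0.501, -0.3516, -0.0129]
tool_rot: [0.001, 0.733, 0.681, 0.0]
contact_force: [0.5, -0.5, 3.9]
gripper_width: 0.166
grasp_force: 63.3
```

It's gripped at about 14 mm with 63 N. I'm lifting it and moving it beside the filter for a close look at the cap.

>>> {"api": "jog_arm", "payload": {
  "targets": [
    [[0,0,-2],[0,0,0],5],
    [[0,0,-4],[0,0,0],5],
    [[2,-0.3,-6.2],[0,0,0],5],
    [[4.5,-0.6,-6.2],[0,0,0],5],
    [[7,-1,-6.2],[0,0,0],5],
    [[9.5,-1.3,-6.2],[0,0,0],5],
    [[12,-1.7,-6.2],[0,0,0],5],
    [[14.5,-2.1,-6.2],[0,0,0],5]
  ]
}}

```text
time: 6.52
tool_pos: [0.474, 0.0042, 0.1399]
tool_rot: [-0.001, 0.733, 0.681, -0.001]
contact_force: [1.0, -0.0, -1.5]
gripper_width: 0.166
grasp_force: 62.5
```

>>> {"api": "jog_arm", "payload": {
  "targets": [
    [[2.2,-0.3,0],[0,0,0],5],
    [[3.4,-0.44,0],[0,0,0],5],
    [[3.4,-0.44,0],[0,0,0],5],
    [[3.4,-0.44,0],[0,0,0],5],
    [[3.4,-0.44,0],[0,0,0],5]
  ]
}}

```text
time: 7.15
tool_pos: [0.4707, 0.0868, 0.1408]
tool_rot: [-0.0, 0.733, 0.68, -0.0]
contact_force: [-0.3, -0.4, -1.7]
gripper_width: 0.167
grasp_force: 62.5
```

```bash
python3 - <<'E'
from h import *
img,W=cloud("wrist"); s=state(); print(s["tool_pos"],s["tool_rot"].round(4),s["gripper_width"],s["contact_force"])
np.savez("w3.npz",img=img,W=W); save("w3",img)
z=W[...,2];hsv=cv2.cvtColor(img,cv2.COLOR_RGB2HSV)
org=cv2.inRange(hsv,(5,180,60),(25,255,255))>0
o=W[org&(z>.12)]; o=o[np.isfinite(o[:,2])]
print("sp z pct",np.percentile(o[:,2],[5,50,95]))
y=o[:,1]
for yy in np.arange(.10,.29,.02):
    m=abs(y-yy)<.006
    if m.sum()>3: print(yy.round(3),o[m].min(0).round(4),o[m].max(0).round(4))
bl=(hsv[...,0]>95)&(hsv[...,0]<130)&(hsv[...,1]>120)&(abs(z-.073)<.006)
b=W[bl]; print("cap",cv2.minEnclosingCircle((b[:,:2]*1000).astype(np.float32)),len(b),np.median(z[bl]))
E
```

```text
[0.47081483 0.08686298 0.14101502] [-1.000e-04  7.331e-01  6.801e-01 -3.000e-04] 0.16891828641283776 [ 0.24361208 -0.21263092 -2.21367959]
sp z pct [0.18797949 0.19047173 0.19157287]
0.1 [0.444  0.094  0.1835] [0.4785 0.106  0.2499]
0.12 [0.4634 0.114  0.1875] [0.4797 0.126  0.1925]
0.14 [0.4649 0.134  0.1878] [0.4814 0.146  0.1924]
0.16 [0.4666 0.154  0.1872] [0.4827 0.166  0.1926]
0.18 [0.4679 0.174  0.1872] [0.4841 0.186  0.1927]
0.2 [0.4509 0.194  0.1641] [0.5074 0.206  0.1925]
cap ((583.6138916015625, 171.81231689453125), 26.158645629882812) 1925 0.07193644812313948
```

View pics/w3.png

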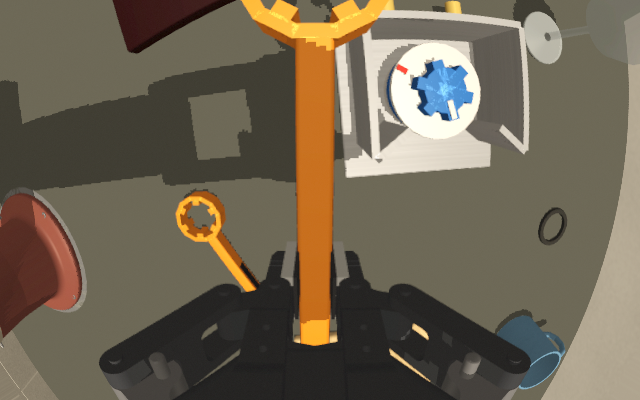

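The wrist view shows the spanner held level, the cap at (443,90) with its white lug pointing down-right at (452,110), and the red mark at (402,69). I'll measure the lug phase, the filter axes and the ring position.

```bash
cat > ph.py <<'E'
from h import *
D=np.load("w3.npz");img,W=D["img"],D["W"];z=W[...,2];hsv=cv2.cvtColor(img,cv2.COLOR_RGB2HSV)
box=(W[...,0]>.45)&(W[...,0]<.72)&(W[...,1]>.03)&(W[...,1]<.29)
k=box&(abs(z-.073)<.005)&(np.hypot(W[...,0]-.5836,W[...,1]-.1718)<.03)
P=W[k][:,:2];c=P.mean(0)
# centre & phase: best fit of lug template
from scipy.optimize import minimize
from shapely import * if False else None
E
python3 - <<'E'
from h import *
D=np.load("w3.npz");img,W=D["img"],D["W"];z=W[...,2];hsv=cv2.cvtColor(img,cv2.COLOR_RGB2HSV)
X,Y=W[...,0],W[...,1]
k=(abs(z-.073)<.006)&(np.hypot(X-.5836,Y-.1718)<.032)
P=W[k][:,:2]
best=None
def inside(P,c,ph):
    d=P-c; r=np.hypot(*d.T); a=np.arctan2(d[:,1],d[:,0])
    m=(r<.020)
    for i in range(6):
        t=ph+i*np.pi/3; u=d[:,0]*np.cos(t)+d[:,1]*np.sin(t); v=-d[:,0]*np.sin(t)+d[:,1]*np.cos(t)
        m|=(u>0)&(u<.026)&(abs(v)<.005)
    return m
# grid of candidate negative points: flange pts
kn=(abs(z-.055)<.005)&(np.hypot(X-.5836,Y-.1718)<.036); N=W[kn][:,:2]
for dx in np.arange(-3,3.1,.5):
  for dy in np.arange(-3,3.1,.5):
    for ph in range(0,60,2):
      c=np.array([.5836+dx/1e3,.1718+dy/1e3])
      sc=inside(P,c,np.radians(ph)).mean()-inside(N,c,np.radians(ph)).mean()
      if best is None or sc>best[0]: best=(sc,c,ph)
print("cap fit",best,len(P),len(N))
c=best[1]
w=(hsv[...,1]<60)&k&(hsv[...,2]>170); pw=W[w][:,:2]-c; print("white lug",np.degrees(np.arctan2(*pw.mean(0)[::-1])),w.sum())
red=((hsv[...,0]<6)|(hsv[...,0]>174))&(hsv[...,1]>120)&(abs(z-.055)<.006)&(np.hypot(X-c[0],Y-c[1])<.05);pr=W[red][:,:2]-c;print("red",np.degrees(np.arctan2(*pr.mean(0)[::-1])),red.sum())
box=(X>.45)&(X<.72)&(Y>.03)&(Y<.29)
# front edge of plate: min y per x
pl=W[box&(abs(z-.008)<.003)]
xs=np.arange(.52,.65,.006);e=[pl[abs(pl[:,0]-x)<.003][:,1].min() for x in xs];p=np.polyfit(xs,e,1);print("front edge slope deg",np.degrees(np.arctan(p[0])),"front y at cap x",np.polyval(p,c[0]))
br=W[box&(abs(z-.095)<.004)];print("bracket",cv2.minAreaRect((br[:,:2]*1000).astype(np.float32)),br.min(0),br.max(0))
for nm,lo in (("hi",X>.63),("lo",X<.54)):
    q=W[box&(abs(z-.095)<.004)&lo&(Y>.15)&(Y<.215)];print(nm,len(q),q[:,0].min(),q[:,0].max(),np.polyfit(q[:,1],q[:,0],1) if len(q)>5 else 0)
# spanner ring: top surface pts
o=W[(abs(z-.190)<.004)&(hsv[...,0]<26)&(hsv[...,1]>170)&(Y>.17)][:,:2]
from scipy.optimize import least_squares
# outer boundary by angle about guess
g=np.array([.4795,.2255])
d=o-g;a=np.arctan2(d[:,1],d[:,0]);r=np.hypot(*d.T)
edge=[]
for t in np.radians(np.r_[-150:-106:4,-74:-30:4]):
    m=abs(a-t)<.035
    if m.sum()>2: edge.append(o[m][r[m].argmax()])
edge=np.array(edge);print(len(edge))
s=least_squares(lambda c:np.hypot(*(edge-c).T)-.0345,g);print("ring centre",s.x,np.sqrt(np.mean(s.fun**2)))
E
```

```text
cap fit (np.float64(0.9173402367520694), array([0.5846, 0.1718]), 46) 2191 2241
white lug -69.65647801586856 168
red 150.94696319279453 57
front edge slope deg 0.9377626327817727 front y at cap x 0.08734756103123284
bracket ((584.4710083007812, 175.91648864746094), (144.2891387939453, 114.57508850097656), 1.1079111099243164) [0.51231574 0.11774367 0.09101119] [0.65742302 0.23444358 0.0966418 ]
hi 564 0.6469974216403346 0.6561328957607933 [-0.01740384  0.65426918]
lo 777 0.5123157356788468 0.520020919945834 [-0.01543058  0.51862323]
22
ring centre [0.479424   0.22476845] 0.0003662733784367119
```

```bash
cat > plan.py <<'E'
from h import *
L,LAT=.1385,-.0008; CAP=np.array([.5853,.1718]); AX=-89.0
def pose(n=4):
    p=[];q=[]
    for i in range(n):
        grab_frame("wrist"); s=state(); p.append(s["tool_pos"]); q.append(s["tool_rot"])
    s=state();print("pos",np.mean(p,0).round(4),"sd",np.std(p,0).round(4),"F",s["contact_force"].round(1),"M",s["ft_torque"].round(2),"w",round(s["gripper_width"],3))
    q=np.mean(q,0);T=R.from_quat([*q[1:],q[0]]).as_matrix()
    print("own handle angle",round(np.degrees(np.arctan2(-T[1,0],-T[0,0]))-AX,2)); return np.mean(p,0),T
def rows(own,z,p,T,cap=CAP):
    own=np.atleast_1d(own).astype(float); z=np.broadcast_to(z,own.shape)
    for o,zz in zip(own,z):
        f=np.radians(o+AX);h=np.array([np.cos(f),np.sin(f)]);yh=np.array([-h[1],h[0]])
        yh=np.array([-h[1],h[0]]) # x=-h rotated -90deg = (x_y,-x_x)
        t=np.r_[cap+L*h-LAT*yh,zz]
        yaw0=np.arctan2(T[1,0],T[0,0]); dy=(f+np.pi-yaw0+np.pi)%(2*np.pi)-np.pi
        print(o,"[[%.2f, %.2f, %.2f], [0, 0, %.2f], 5]"%(*(T.T@(t-p)/.025),-np.degrees(dy)/8))
E
python3 - <<'E'
from plan import *
p,T=pose(); print(T.round(3)); rows([16],.12,p,T)
E
```

```text
pos [0.4709 0.0871 0.1412] sd [0.     0.0001 0.0001] F [-0.1 -0.2 -2.1] M [-0.17 -0.01  0.03] w 0.169
own handle angle -5.27
[[ 0.074  0.997 -0.   ]
 [ 0.997 -0.074 -0.   ]
 [-0.    -0.    -1.   ]]
16.0 [[-1.43, 6.35, 0.85], [0, 0, -2.66], 5]
```

>>> {"api": "jog_arm", "payload": {
  "targets": [
    [[-0.5,1.6,0],[0,0,-0.7],5],
    [[-0.9,3.5,0.2],[0,0,-1.4],5],
    [[-1.2,5.2,0.5],[0,0,-2.1],5],
    [[-1.43,6.35,0.85],[0,0,-2.66],5],
    [[-1.43,6.35,0.85],[0,0,-2.66],5],
    [[-1.43,6.35,0.85],[0,0,-2.66],5]
  ]
}}

```text
time: 8.15
tool_pos: [0.6261, 0.0406, 0.1199]
tool_rot: [-0.0, 0.595, 0.804, -0.0]
contact_force: [0.2, -0.4, -3.0]
gripper_width: 0.171
grasp_force: 62.5
```

```bash
python3 - <<'E'
from plan import *
p,T=pose(); rows([16,16,16,16],[.12,.09,.06,.031],p,T)
img,W=cloud("top"); z=W[...,2]; hsv=cv2.cvtColor(img,cv2.COLOR_RGB2HSV)
o=W[(hsv[...,0]<26)&(hsv[...,1]>170)&(z>.13)&(z<.2)&(W[...,0]>.5)]
print(len(o),o.min(0),o.max(0))
a=cv2.resize(img[130:220,200:320],(800,600),interpolation=cv2.INTER_CUBIC); save("t4",a)
E
```

```text
pos [0.6261 0.0409 0.1205] sd [0.0001 0.0001 0.0002] F [-0.9  0.4 -1.5] M [-0.12 -0.08  0.02] w 0.168
own handle angle 16.08
16.0 [[-0.06, 0.00, 0.02], [0, 0, 0.01], 5]
16.0 [[-0.06, 0.00, 1.22], [0, 0, 0.01], 5]
16.0 [[-0.06, 0.00, 2.42], [0, 0, 0.01], 5]
16.0 [[-0.06, 0.00, 3.58], [0, 0, 0.01], 5]
389 [ 0.55051392 -0.00651549  0.15447455] [0.64612453 0.20682587 0.17513583]
```

View pics/t4.png

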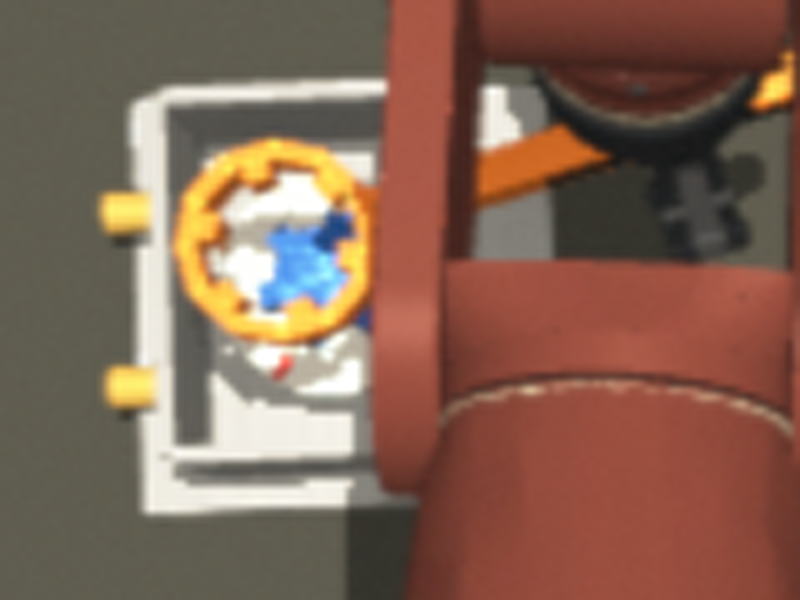

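The top crop shows the ring at (275,240). It's offset from the cap only by parallax, because its 3D extents put its centre at (0.585, 0.172), on the axis. I'm descending carefully.

>>> {"api": "jog_arm", "payload": {
  "targets": [
    [[-0.06,0,1],[0,0,0],5],
    [[-0.06,0,2],[0,0,0],5],
    [[-0.06,0,2.6],[0,0,0],5],
    [[-0.06,0,2.8],[0,0,0],5],
    [[-0.06,0,2.95],[0,0,0],5],
    [[-0.06,0,3.05],[0,0,0],5]
  ]
}}

```text
time: 9.15
tool_pos: [0.6278, 0.0392, 0.0447]
tool_rot: [0.001, 0.594, 0.804, 0.0]
contact_force: [-0.3, -0.2, -2.3]
gripper_width: 0.176
grasp_force: 62.5
```

>>> {"api": "jog_arm", "payload": {
  "targets": [
    [[0,0,0.2],[0,0,0],5],
    [[0,0,0.35],[0,0,0],5],
    [[0,0,0.45],[0,0,0],5],
    [[0,0,0.52],[0,0,0],5],
    [[0,0,0.52],[0,0,0],5]
  ]
}}

```text
time: 9.78
tool_pos: [0.627, 0.0392, 0.0307]
tool_rot: [-0.0, 0.594, 0.804, -0.0]
contact_force: [-0.1, 0.6, -2.7]
gripper_width: 0.166
grasp_force: 62.5
```

```bash
python3 - <<'E'
from plan import *
p,T=pose(); 
img,W=cloud("wrist"); z=W[...,2]; hsv=cv2.cvtColor(img,cv2.COLOR_RGB2HSV)
m=(hsv[...,0]<26)&(hsv[...,1]>170)&(z>.06)&(z<.11)&(W[...,0]>.53)
o=W[m]; d=np.hypot(o[:,0]-p[0],o[:,1]-p[1])
for r in (.04,.06,.08,.1,.11,.12): 
    k=abs(d-r)<.006; print(r,k.sum(),np.median(o[k,2]).round(4) if k.sum() else 0)
rows([16,13,9,4,-2,-8,-14,-20],p[2],p,T)
E
```

```text
pos [0.6271 0.0392 0.0309] sd [0.     0.     0.0001] F [-0.6 -0.6 -2.7] M [-0.1  -0.03  0.01] w 0.172
own handle angle 16.09
0.04 1454 0.0807
0.06 1076 0.0806
0.08 1119 0.0806
0.1 1172 0.0805
0.11 2146 0.0802
0.12 1719 0.0804
16.0 [[0.02, -0.02, -0.00], [0, 0, 0.01], 5]
13.0 [[0.03, -0.31, -0.00], [0, 0, 0.39], 5]
9.0 [[0.06, -0.69, -0.00], [0, 0, 0.89], 5]
4.0 [[0.14, -1.17, -0.00], [0, 0, 1.51], 5]
-2.0 [[0.29, -1.73, -0.00], [0, 0, 2.26], 5]
-8.0 [[0.49, -2.27, -0.00], [0, 0, 3.01], 5]
-14.0 [[0.75, -2.79, -0.00], [0, 0, 3.76], 5]
-20.0 [[1.07, -3.28, -0.00], [0, 0, 4.51], 5]
```

It's seated, with the underside about 55 mm up and no force. First stroke.

>>> {"api": "jog_arm", "payload": {
  "targets": [
    [[0.03,-0.31,0],[0,0,0.39],5],
    [[0.06,-0.69,0],[0,0,0.89],5],
    [[0.1,-0.92,0],[0,0,1.2],5],
    [[0.14,-1.17,0],[0,0,1.51],5],
    [[0.21,-1.45,0],[0,0,1.88],5],
    [[0.29,-1.73,0],[0,0,2.26],5]
  ]
}}

```text
time: 10.78
tool_pos: [0.5842, 0.0326, 0.0313]
tool_rot: [0.001, 0.713, 0.701, 0.0]
contact_force: [1.9, -1.6, -2.6]
gripper_width: 0.172
grasp_force: 62.5
```

```bash
python3 - <<'E'
from plan import *
p,T=pose(2); rows([-7,-12,-17,-22,-27,-31,-34.5,-37],.0309,p,T)
E
```

```text
pos [0.5836 0.0327 0.0312] sd [0.0002 0.     0.    ] F [ 1.4 -2.8 -2.9] M [-0.65 -0.19  0.13] w 0.166
own handle angle -2.04
-7.0 [[0.04, -0.48, 0.01], [0, 0, 0.62], 5]
-12.0 [[0.10, -0.96, 0.01], [0, 0, 1.24], 5]
-17.0 [[0.21, -1.43, 0.01], [0, 0, 1.87], 5]
-22.0 [[0.35, -1.90, 0.01], [0, 0, 2.49], 5]
-27.0 [[0.53, -2.34, 0.01], [0, 0, 3.12], 5]
-31.0 [[0.70, -2.69, 0.01], [0, 0, 3.62], 5]
-34.5 [[0.87, -2.98, 0.01], [0, 0, 4.06], 5]
-37.0 [[1.01, -3.18, 0.01], [0, 0, 4.37], 5]
```

>>> {"api": "jog_arm", "payload": {
  "targets": [
    [[0.04,-0.48,0],[0,0,0.62],5],
    [[0.1,-0.96,0],[0,0,1.24],5],
    [[0.21,-1.43,0],[0,0,1.87],5],
    [[0.35,-1.9,0],[0,0,2.49],5],
    [[0.53,-2.34,0],[0,0,3.12],5],
    [[0.7,-2.69,0],[0,0,3.62],5],
    [[0.87,-2.98,0],[0,0,4.06],5],
    [[1.01,-3.18,0],[0,0,4.37],5]
  ]
}}

```text
time: 11.88
tool_pos: [0.5044, 0.059, 0.0311]
tool_rot: [0.001, 0.891, 0.454, -0.001]
contact_force: [-0.6, -5.3, -2.6]
gripper_width: 0.168
grasp_force: 62.6
```

```bash
python3 - <<'E'
from plan import *
p,T=pose(2); rows([-37,-36,-35,-34],.0309,p,T)
E
```

```text
pos [0.5041 0.0592 0.031 ] sd [0.0001 0.0001 0.    ] F [-0.3 -6.6 -1.6] M [-0.95  0.23  0.01] w 0.169
own handle angle -36.95
-37.0 [[0.01, 0.01, 0.00], [0, 0, 0.01], 5]
-36.0 [[0.01, 0.11, 0.00], [0, 0, -0.12], 5]
-35.0 [[0.02, 0.20, 0.00], [0, 0, -0.24], 5]
-34.0 [[0.02, 0.30, 0.00], [0, 0, -0.37], 5]
```

Reaction is about 0.5 N m at the handle, as expected. I'm backing off a little and lifting.

>>> {"api": "jog_arm", "payload": {
  "targets": [
    [[0.02,0.2,0],[0,0,-0.24],5],
    [[0.02,0.3,0],[0,0,-0.37],5],
    [[0.02,0.3,-0.6],[0,0,-0.37],5],
    [[0.02,0.3,-1.3],[0,0,-0.37],5],
    [[0.02,0.3,-1.4],[0,0,-0.37],5]
  ]
}}

```text
time: 12.6
tool_pos: [0.513, 0.0563, 0.0689]
tool_rot: [0.001, 0.879, 0.477, 0.002]
contact_force: [0.9, -0.5, -2.0]
gripper_width: 0.173
grasp_force: 62.6
```

```bash
python3 - <<'E'
from plan import *
p,T=pose(2); rows([-28,-20,-12,-4,4,12,20,28],.066,p,T)
E
```

```text
pos [0.512  0.0562 0.0676] sd [0.0004 0.     0.0005] F [-0.4  0.  -2.5] M [-0.11  0.05  0.03] w 0.169
own handle angle -33.98
-28.0 [[-0.03, 0.55, 0.07], [0, 0, -0.75], 5]
-20.0 [[0.11, 1.31, 0.07], [0, 0, -1.75], 5]
-12.0 [[0.35, 2.05, 0.07], [0, 0, -2.75], 5]
-4.0 [[0.69, 2.74, 0.07], [0, 0, -3.75], 5]
4.0 [[1.13, 3.38, 0.08], [0, 0, -4.75], 5]
12.0 [[1.65, 3.95, 0.08], [0, 0, -5.75], 5]
20.0 [[2.24, 4.44, 0.08], [0, 0, -6.75], 5]
28.0 [[2.90, 4.85, 0.08], [0, 0, -7.75], 5]
```

>>> {"api": "jog_arm", "payload": {
  "targets": [
    [[-0.03,0.55,0],[0,0,-0.75],5],
    [[0.11,1.31,0],[0,0,-1.75],5],
    [[0.35,2.05,0],[0,0,-2.75],5],
    [[0.69,2.74,0],[0,0,-3.75],5],
    [[1.13,3.38,0],[0,0,-4.75],5],
    [[1.65,3.95,0],[0,0,-5.75],5],
    [[2.24,4.44,0],[0,0,-6.75],5],
    [[2.9,4.85,0],[0,0,-7.75],5]
  ]
}}

```text
time: 13.7
tool_pos: [0.6522, 0.051, 0.0649]
tool_rot: [-0.001, 0.506, 0.863, -0.0]
contact_force: [-0.1, -0.1, -2.5]
gripper_width: 0.169
grasp_force: 62.5
```

```bash
python3 - <<'E'
from plan import *
p,T=pose(3); rows([28],.031,p,T)
img,W=cloud("wrist"); save("w5",cv2.resize(img[0:110,210:420],(800,420),interpolation=cv2.INTER_CUBIC))
E
```

```text
pos [0.653  0.0515 0.0652] sd [0.0009 0.0003 0.0001] F [-0.  -0.  -2.8] M [-0.1  -0.08  0.06] w 0.17
own handle angle 28.15
28.0 [[-0.02, -0.00, 1.37], [0, 0, 0.02], 5]
```

View pics/w5.png

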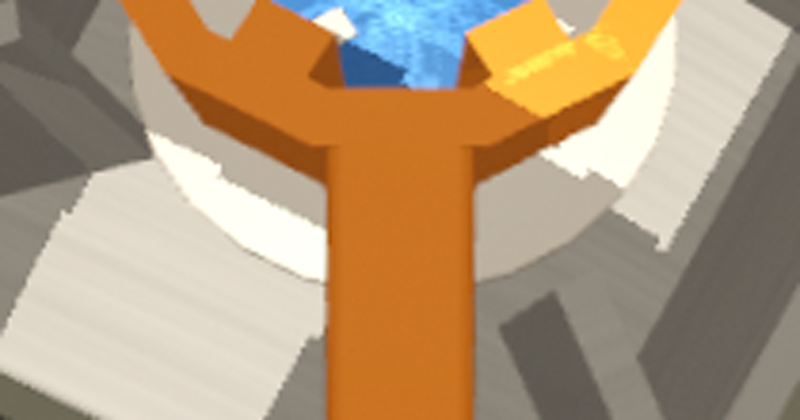

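The wrist crop shows a blue lug at about (405,70) between the two teeth at the handle root, so it's aligned. I'm lowering.

>>> {"api": "jog_arm", "payload": {
  "targets": [
    [[0,0,0.4],[0,0,0],5],
    [[0,0,0.7],[0,0,0],5],
    [[0,0,0.85],[0,0,0],5],
    [[0,0,0.95],[0,0,0],5]
  ]
}}

```text
time: 14.4
tool_pos: [0.6517, 0.0507, 0.0416]
tool_rot: [-0.0, 0.508, 0.862, -0.0]
contact_force: [0.5, 0.5, -2.5]
gripper_width: 0.171
grasp_force: 62.5
```

>>> {"api": "jog_arm", "payload": {
  "targets": [
    [[0,0,0.15],[0,0,0],5],
    [[0,0,0.3],[0,0,0],5],
    [[0,0,0.4],[0,0,0],5],
    [[0,0,0.4],[0,0,0],5]
  ]
}}

```text
time: 14.9
tool_pos: [0.6519, 0.0508, 0.0318]
tool_rot: [-0.0, 0.507, 0.862, -0.0]
contact_force: [1.1, -0.9, -1.5]
gripper_width: 0.17
grasp_force: 62.5
```

```bash
python3 - <<'E'
from plan import *
p,T=pose(3); rows([25,21,17,12,7,2,-3,-8],.031,p,T)
E
```

```text
pos [0.6521 0.0508 0.0321] sd [0.0001 0.     0.0001] F [ 0.2 -0.6 -2.2] M [-0.12 -0.05  0.02] w 0.17
own handle angle 28.01
25.0 [[-0.01, -0.25, 0.04], [0, 0, 0.38], 5]
21.0 [[0.02, -0.63, 0.04], [0, 0, 0.88], 5]
17.0 [[0.08, -1.02, 0.04], [0, 0, 1.38], 5]
12.0 [[0.19, -1.49, 0.04], [0, 0, 2.00], 5]
7.0 [[0.34, -1.95, 0.04], [0, 0, 2.63], 5]
2.0 [[0.53, -2.39, 0.04], [0, 0, 3.25], 5]
-3.0 [[0.76, -2.82, 0.04], [0, 0, 3.88], 5]
-8.0 [[1.03, -3.22, 0.04], [0, 0, 4.50], 5]
```

>>> {"api": "jog_arm", "payload": {
  "targets": [
    [[-0.01,-0.25,0.02],[0,0,0.38],5],
    [[0.02,-0.63,0.04],[0,0,0.88],5],
    [[0.08,-1.02,0.04],[0,0,1.38],5],
    [[0.19,-1.49,0.04],[0,0,2.0],5],
    [[0.34,-1.95,0.04],[0,0,2.63],5],
    [[0.53,-2.39,0.04],[0,0,3.25],5],
    [[0.76,-2.82,0.04],[0,0,3.88],5],
    [[1.03,-3.22,0.04],[0,0,4.5],5]
  ]
}}

```text
time: 16.05
tool_pos: [0.5697, 0.0335, 0.0319]
tool_rot: [0.001, 0.75, 0.662, 0.0]
contact_force: [1.4, -1.0, -1.6]
gripper_width: 0.168
grasp_force: 62.7
```

```bash
python3 - <<'E'
from plan import *
p,T=pose(2); rows([-12,-17,-22,-27,-31,-34.5,-37],.0312,p,T)
E
```

```text
pos [0.5689 0.0336 0.0317] sd [0.0004 0.     0.0001] F [ 0.3 -3.9 -2.1] M [-0.58 -0.03  0.09] w 0.164
own handle angle -8.09
-12.0 [[0.04, -0.38, 0.02], [0, 0, 0.49], 5]
-17.0 [[0.09, -0.86, 0.02], [0, 0, 1.11], 5]
-22.0 [[0.18, -1.33, 0.02], [0, 0, 1.74], 5]
-27.0 [[0.31, -1.80, 0.02], [0, 0, 2.36], 5]
-31.0 [[0.45, -2.16, 0.02], [0, 0, 2.86], 5]
-34.5 [[0.59, -2.47, 0.02], [0, 0, 3.30], 5]
-37.0 [[0.70, -2.68, 0.02], [0, 0, 3.61], 5]
```

>>> {"api": "jog_arm", "payload": {
  "targets": [
    [[0.04,-0.38,0],[0,0,0.49],5],
    [[0.09,-0.86,0],[0,0,1.11],5],
    [[0.18,-1.33,0],[0,0,1.74],5],
    [[0.31,-1.8,0],[0,0,2.36],5],
    [[0.45,-2.16,0],[0,0,2.86],5],
    [[0.59,-2.47,0],[0,0,3.3],5],
    [[0.69,-2.68,0],[0,0,3.61],5],
    [[0.69,-2.68,0],[0,0,3.61],5]
  ]
}}

```text
time: 17.15
tool_pos: [0.5048, 0.0587, 0.0315]
tool_rot: [0.001, 0.89, 0.456, -0.001]
contact_force: [-1.9, -5.5, -0.8]
gripper_width: 0.172
grasp_force: 62.8
```

>>> {"api": "jog_arm", "payload": {
  "targets": [
    [[0.02,0.2,0],[0,0,-0.24],5],
    [[0.02,0.3,0],[0,0,-0.37],5],
    [[0.02,0.3,-0.6],[0,0,-0.37],5],
    [[0.02,0.3,-1.3],[0,0,-0.37],5],
    [[0.02,0.3,-1.4],[0,0,-0.37],5],
    [[0.02,0.3,-1.4],[0,0,-0.37],5]
  ]
}}

```text
time: 17.9
tool_pos: [0.5115, 0.0557, 0.0668]
tool_rot: [0.0, 0.878, 0.478, 0.001]
contact_force: [0.5, -0.2, -3.1]
gripper_width: 0.167
grasp_force: 62.6
```

```bash
python3 - <<'E'
from plan import *
p,T=pose(2); rows([-28,-20,-12,-4,4,12,20,28],.066,p,T)
E
```

```text
pos [0.5108 0.0557 0.0659] sd [0.0002 0.     0.0002] F [-0.6  0.1 -2.3] M [-0.1   0.09 -0.01] w 0.169
own handle angle -33.91
-28.0 [[0.01, 0.58, -0.00], [0, 0, -0.74], 5]
-20.0 [[0.15, 1.34, -0.00], [0, 0, -1.74], 5]
-12.0 [[0.39, 2.07, -0.00], [0, 0, -2.74], 5]
-4.0 [[0.73, 2.77, -0.01], [0, 0, -3.74], 5]
4.0 [[1.17, 3.41, -0.01], [0, 0, -4.74], 5]
12.0 [[1.69, 3.98, -0.01], [0, 0, -5.74], 5]
20.0 [[2.28, 4.47, -0.01], [0, 0, -6.74], 5]
28.0 [[2.94, 4.88, -0.01], [0, 0, -7.74], 5]
```

>>> {"api": "jog_arm", "payload": {
  "targets": [
    [[0.01,0.58,0],[0,0,-0.74],5],
    [[0.15,1.34,0],[0,0,-1.74],5],
    [[0.39,2.07,0],[0,0,-2.74],5],
    [[0.73,2.77,0],[0,0,-3.74],5],
    [[1.17,3.41,0],[0,0,-4.74],5],
    [[1.69,3.98,0],[0,0,-5.74],5],
    [[2.28,4.47,0],[0,0,-6.74],5],
    [[2.94,4.88,0],[0,0,-7.74],5]
  ]
}}

```text
time: 19.0
tool_pos: [0.6536, 0.051, 0.0649]
tool_rot: [-0.001, 0.506, 0.863, -0.0]
contact_force: [0.1, 0.2, -3.6]
gripper_width: 0.172
grasp_force: 62.5
```

```bash
python3 - <<'E'
from plan import *
p,T=pose(3); rows([28],.031,p,T)
E
```

```text
pos [0.6543 0.0516 0.0652] sd [0.0009 0.0003 0.0001] F [-1.   0.2 -2.4] M [-0.13 -0.08  0.03] w 0.169
own handle angle 28.15
28.0 [[0.00, -0.05, 1.37], [0, 0, 0.02], 5]
```

>>> {"api": "jog_arm", "payload": {
  "targets": [
    [[0,-0.05,0.4],[0,0,0],5],
    [[0,-0.05,0.7],[0,0,0],5],
    [[0,-0.05,0.85],[0,0,0],5],
    [[0,-0.05,0.95],[0,0,0],5]
  ]
}}

```text
time: 19.65
tool_pos: [0.6519, 0.0503, 0.0418]
tool_rot: [-0.0, 0.508, 0.862, -0.0]
contact_force: [-1.6, -0.3, -1.8]
gripper_width: 0.168
grasp_force: 62.5
```

>>> {"api": "jog_arm", "payload": {
  "targets": [
    [[0,0,0.15],[0,0,0],5],
    [[0,0,0.3],[0,0,0],5],
    [[0,0,0.4],[0,0,0],5],
    [[0,0,0.4],[0,0,0],5]
  ]
}}

```text
time: 20.15
tool_pos: [0.6522, 0.0504, 0.032]
tool_rot: [-0.0, 0.507, 0.862, -0.0]
contact_force: [-0.2, -0.3, -3.5]
gripper_width: 0.168
grasp_force: 62.5
```

```bash
python3 - <<'E'
from plan import *
p,T=pose(3); rows([25,21,17,13,9,6,3],.031,p,T)
E
```

```text
pos [0.6524 0.0504 0.0324] sd [0.0001 0.     0.0001] F [ 0.3 -0.  -1.6] M [-0.1  -0.06  0.01] w 0.169
own handle angle 28.01
25.0 [[0.01, -0.25, 0.05], [0, 0, 0.38], 5]
21.0 [[0.05, -0.64, 0.05], [0, 0, 0.88], 5]
17.0 [[0.10, -1.02, 0.05], [0, 0, 1.38], 5]
13.0 [[0.19, -1.40, 0.05], [0, 0, 1.88], 5]
9.0 [[0.30, -1.77, 0.05], [0, 0, 2.38], 5]
6.0 [[0.40, -2.04, 0.05], [0, 0, 2.75], 5]
3.0 [[0.51, -2.31, 0.05], [0, 0, 3.13], 5]
```

>>> {"api": "jog_arm", "payload": {
  "targets": [
    [[0.01,-0.25,0.02],[0,0,0.38],5],
    [[0.05,-0.64,0.05],[0,0,0.88],5],
    [[0.1,-1.02,0.05],[0,0,1.38],5],
    [[0.19,-1.4,0.05],[0,0,1.88],5],
    [[0.3,-1.77,0.05],[0,0,2.38],5],
    [[0.4,-2.04,0.05],[0,0,2.75],5],
    [[0.51,-2.31,0.05],[0,0,3.13],5]
  ]
}}

```text
time: 21.18
tool_pos: [0.5965, 0.033, 0.032]
tool_rot: [0.001, 0.682, 0.731, 0.0]
contact_force: [0.3, -1.6, -2.5]
gripper_width: 0.171
grasp_force: 62.7
```

```bash
cat >> plan.py <<'E'
def tang():
    F=[]
    for i in range(4):
        grab_frame("wrist"); s=state(); F.append(np.r_[s["contact_force"],s["ft_torque"]])
    F=np.mean(F,0); q=s["tool_rot"];T=R.from_quat([*q[1:],q[0]]).as_matrix()
    print("tool-axes F",(T.T@F[:3]).round(1),"M",(T.T@F[3:]).round(2))
E
python3 - <<'E'
from plan import *
tang(); p,T=pose(3); rows([3,2,1,0,-1,-2,-3],.031,p,T)
E
```

```text
tool-axes F [-2.4  0.9  1. ] M [-0.08 -0.4  -0.23]
pos [0.5963 0.033  0.0316] sd [0.     0.     0.0001] F [ 1.5 -3.4 -0.6] M [-0.6  -0.05  0.26] w 0.172
own handle angle 3.01
3.0 [[0.03, -0.02, 0.02], [0, 0, 0.00], 5]
2.0 [[0.03, -0.11, 0.02], [0, 0, 0.13], 5]
1.0 [[0.03, -0.21, 0.02], [0, 0, 0.25], 5]
0.0 [[0.04, -0.31, 0.02], [0, 0, 0.38], 5]
-1.0 [[0.04, -0.40, 0.02], [0, 0, 0.50], 5]
-2.0 [[0.05, -0.50, 0.02], [0, 0, 0.63], 5]
-3.0 [[0.06, -0.60, 0.02], [0, 0, 0.75], 5]
```

>>> {"api": "jog_arm", "payload": {
  "targets": [
    [[0.02,-0.1,0],[0,0,0.13],5],
    [[0.03,-0.2,0],[0,0,0.25],5],
    [[0.04,-0.31,0],[0,0,0.38],5],
    [[0.04,-0.4,0],[0,0,0.5],5]
  ]
}}

```text
time: 22.02
tool_pos: [0.5865, 0.0326, 0.0317]
tool_rot: [0.001, 0.707, 0.707, -0.0]
contact_force: [0.9, -5.5, -0.2]
gripper_width: 0.163
grasp_force: 62.9
```

```bash
python3 - <<'E'
from plan import *
tang(); p,T=pose(2); rows([-1,-2,-3,-4,-5],.031,p,T)
E
```

```text
tool-axes F [-6.3  1.5  0.4] M [-0.21 -1.01 -0.23]
pos [0.5865 0.0326 0.0317] sd [0. 0. 0.] F [ 1.7 -5.9  0.2] M [-0.93 -0.18  0.23] w 0.172
own handle angle -1.04
-1.0 [[0.03, -0.02, 0.03], [0, 0, -0.00], 5]
-2.0 [[0.03, -0.11, 0.03], [0, 0, 0.12], 5]
-3.0 [[0.03, -0.21, 0.03], [0, 0, 0.25], 5]
-4.0 [[0.03, -0.31, 0.03], [0, 0, 0.37], 5]
-5.0 [[0.04, -0.40, 0.03], [0, 0, 0.50], 5]
```

>>> {"api": "jog_arm", "payload": {
  "targets": [
    [[-0.02,-0.1,0],[0,0,0.12],5],
    [[-0.03,-0.2,0],[0,0,0.25],5],
    [[-0.03,-0.2,0],[0,0,0.25],5]
  ]
}}

```text
time: 22.7
tool_pos: [0.5812, 0.0327, 0.0315]
tool_rot: [0.001, 0.72, 0.694, 0.0]
contact_force: [1.7, -5.5, -0.4]
gripper_width: 0.168
grasp_force: 62.8
```

```bash
python3 - <<'E'
from plan import *
tang(); p,T=pose(2)
E
```

```text
tool-axes F [-5.1  2.4  0.2] M [-0.39 -0.76 -0.13]
pos [0.5812 0.0327 0.0315] sd [0. 0. 0.] F [ 2.4 -6.4 -0. ] M [-0.75 -0.35  0.14] w 0.169
own handle angle -3.06
```

>>> {"api": "jog_arm", "payload": {
  "targets": [
    [[-0.02,-0.1,0],[0,0,0.12],5],
    [[-0.03,-0.2,0],[0,0,0.25],5],
    [[-0.03,-0.2,0],[0,0,0.25],5]
  ]
}}

```text
time: 23.38
tool_pos: [0.5759, 0.033, 0.0313]
tool_rot: [0.0, 0.732, 0.682, 0.001]
contact_force: [3.9, -1.3, -1.1]
gripper_width: 0.17
grasp_force: 62.8
```

```bash
python3 - <<'E'
from plan import *
tang(); p,T=pose(2)
E
```

```text
tool-axes F [-0.5  3.1  0.7] M [-0.58 -0.04  0.08]
pos [0.5758 0.0329 0.0312] sd [0. 0. 0.] F [ 3.9 -1.3 -0.9] M [ 0.09 -0.65 -0.08] w 0.166
own handle angle -5.04
```

>>> {"api": "jog_arm", "payload": {
  "targets": [
    [[0,-0.1,0],[0,0,0.12],5],
    [[0,-0.15,0],[0,0,0.19],5],
    [[0,-0.15,0],[0,0,0.19],5]
  ]
}}

```text
time: 24.05
tool_pos: [0.572, 0.0332, 0.0312]
tool_rot: [-0.0, 0.741, 0.672, 0.0]
contact_force: [5.5, 2.0, -0.6]
gripper_width: 0.166
grasp_force: 62.8
```

```bash
python3 - <<'E'
from plan import *
tang(); p,T=pose(2)
E
```

```text
tool-axes F [2.8 4.4 0.6] M [-0.78  0.49  0.09]
pos [0.5721 0.0332 0.0311] sd [0. 0. 0.] F [ 4.   1.8 -0.5] M [ 0.38 -0.85 -0.14] w 0.166
own handle angle -6.56
```

>>> {"api": "jog_arm", "payload": {
  "targets": [
    [[0.02,-0.1,0],[0,0,0.12],5],
    [[0.02,-0.15,0],[0,0,0.19],5],
    [[0.02,-0.15,0],[0,0,0.19],5]
  ]
}}

```text
time: 24.72
tool_pos: [0.5694, 0.0335, 0.0316]
tool_rot: [0.001, 0.749, 0.662, 0.001]
contact_force: [6.7, 1.4, -1.3]
gripper_width: 0.17
grasp_force: 62.7
```

```bash
python3 - <<'E'
from plan import *
tang(); p,T=pose(2)
img,W=cloud("wrist"); np.savez("w6.npz",img=img,W=W)
save("w6",cv2.resize(img[0:110,210:420],(800,420),interpolation=cv2.INTER_CUBIC))
E
```

```text
tool-axes F [1.3 6.7 1.4] M [-1.14  0.27 -0.2 ]
pos [0.5694 0.0335 0.0316] sd [0. 0. 0.] F [ 7.1  1.6 -1.1] M [ 0.15 -1.18  0.25] w 0.167
own handle angle -8.02
```

View pics/w6.png

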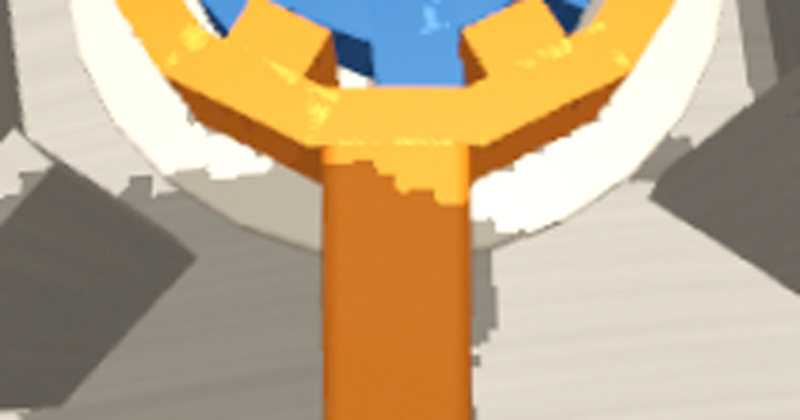

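The crop shows the lug hard against the right-hand tooth at (465,60). The torque at the cap has risen from about 0.5 to 1.1 N m, which is the stop. I'm adding a tiny press, then backing off to neutral.

>>> {"api": "jog_arm", "payload": {
  "targets": [
    [[0,-0.04,0],[0,0,0.05],5],
    [[0,-0.04,0],[0,0,0.05],5]
  ]
}}

```text
time: 25.32
tool_pos: [0.5687, 0.0336, 0.0317]
tool_rot: [0.001, 0.751, 0.66, 0.001]
contact_force: [7.5, 0.6, -1.3]
gripper_width: 0.168
grasp_force: 62.7
```

```bash
python3 - <<'E'
from plan import *
tang(); p,T=pose(2); rows([-7,-5,-4],.0315,p,T)
E
```

```text
tool-axes F [1.6 7.5 1.6] M [-1.25  0.28 -0.26]
pos [0.5687 0.0336 0.0317] sd [0. 0. 0.] F [ 7.3  0.2 -0.8] M [ 0.13 -1.33  0.27] w 0.168
own handle angle -8.4
-7.0 [[0.03, 0.11, 0.01], [0, 0, -0.18], 5]
-5.0 [[0.04, 0.31, 0.01], [0, 0, -0.43], 5]
-4.0 [[0.05, 0.40, 0.01], [0, 0, -0.55], 5]
```

Torque is 1.3 N m, so it's tight. I'm backing off into the play and lifting clear.

>>> {"api": "jog_arm", "payload": {
  "targets": [
    [[0.02,0.11,0],[0,0,-0.18],5],
    [[0.02,0.31,0],[0,0,-0.43],5],
    [[0.02,0.35,-0.1],[0,0,-0.48],5],
    [[0.02,0.35,-0.5],[0,0,-0.48],5],
    [[0.02,0.35,-1],[0,0,-0.48],5],
    [[0.02,0.35,-2],[0,0,-0.48],5],
    [[0.02,0.35,-3.2],[0,0,-0.48],5],
    [[0.02,0.35,-4],[0,0,-0.48],5]
  ]
}}

```text
time: 26.62
tool_pos: [0.5757, 0.0332, 0.1333]
tool_rot: [0.0, 0.729, 0.685, 0.0]
contact_force: [0.5, -0.1, -2.7]
gripper_width: 0.17
grasp_force: 62.6
```

```bash
python3 - <<'E'
from plan import *
p,T=pose(3); d=np.array([.509,-.345,p[2]])-p; print((T.T@d/.025).round(2)); yaw=np.degrees(np.arctan2(T[1,0],T[0,0])); print("turn to 87",-(87-yaw)/8)
img,W=cloud("top");z=W[...,2];hsv=cv2.cvtColor(img,cv2.COLOR_RGB2HSV)
b=W[(hsv[...,0]>95)&(hsv[...,0]<125)&(hsv[...,1]>120)&(abs(z-.073)<.008)&(W[...,0]>.5)]; print("cap pts",len(b))
save("t7",cv2.resize(img[130:220,200:320],(800,600),interpolation=cv2.INTER_CUBIC))
E
```

```text
pos [0.5771 0.0331 0.1344] sd [0.0005 0.     0.0015] F [-0.  -0.5 -2.5] M [-0.15 -0.05 -0.  ] w 0.167
own handle angle -4.6
[-1.527e+01 -1.770e+00 -1.000e-02]
turn to 87 -0.07491043916692419
cap pts 187
```

View pics/t7.png

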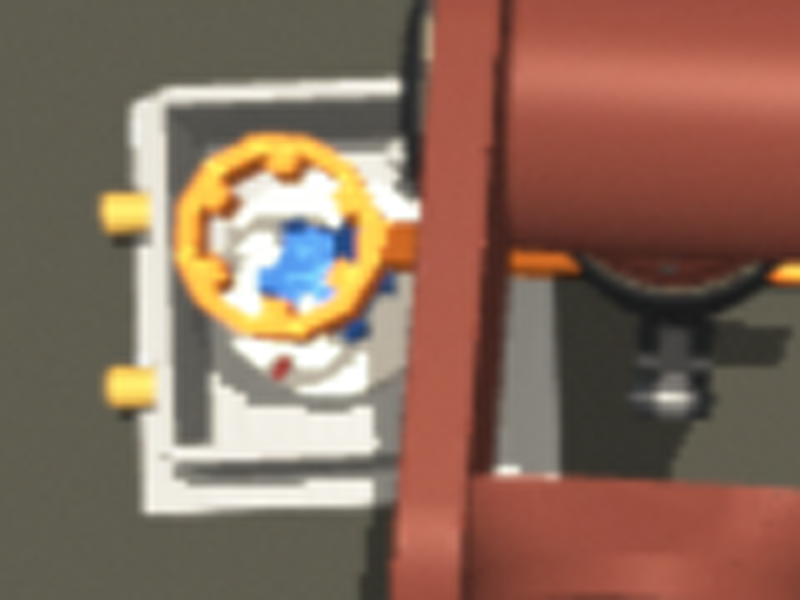

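The crop shows the ring lifted clear of the cap, with the white lug hidden under it for now. I'll check the cap once the arm is clear, so I'm carrying the spanner back to the board.

>>> {"api": "jog_arm", "payload": {
  "targets": [
    [[-2,-0.2,0],[0,0,0],5],
    [[-4.4,-0.5,0],[0,0,0],5],
    [[-6.8,-0.8,0],[0,0,0],5],
    [[-9.2,-1.1,0],[0,0,0],5],
    [[-11.6,-1.4,0],[0,0,0],5],
    [[-13.6,-1.6,0],[0,0,0],5],
    [[-14.8,-1.7,0],[0,0,0],5],
    [[-15.27,-1.77,0],[0,0,0],5]
  ]
}}

```text
time: 27.82
tool_pos: [0.5062, -0.3457, 0.129]
tool_rot: [-0.002, 0.73, 0.684, -0.0]
contact_force: [-0.3, 0.3, -1.8]
gripper_width: 0.169
grasp_force: 62.5
```

```bash
python3 - <<'E'
from plan import *
p,T=pose(3); print("down to -.011:",(p[2]+.011)/.025)
img,W=cloud("top");z=W[...,2];hsv=cv2.cvtColor(img,cv2.COLOR_RGB2HSV)
c=np.array([.584,.172]);d=W[...,:2]-c;k=(np.hypot(d[...,0],d[...,1])<.03)&(abs(z-.073)<.006)
w=k&(hsv[...,1]<90)&(hsv[...,2]>150);print("white lug",np.degrees(np.arctan2(*d[w].mean(0)[::-1])),w.sum())
r=(np.hypot(d[...,0],d[...,1])<.048)&((hsv[...,0]<7)|(hsv[...,0]>173))&(hsv[...,1]>80)&(abs(z-.056)<.008);print("red",np.degrees(np.arctan2(*d[r].mean(0)[::-1])),r.sum())
save("t8",cv2.resize(img[130:220,200:320],(800,600),interpolation=cv2.INTER_CUBIC))
E
```

```text
pos [ 0.5067 -0.3451  0.1296] sd [0.0004 0.0009 0.0003] F [ 0.1  0.6 -2.4] M [-0.16 -0.03 -0.01] w 0.164
own handle angle -4.69
down to -.011: 5.622943461745713
white lug 138.25591657789695 44
red 149.0306371444142 4
```

View pics/t8.png

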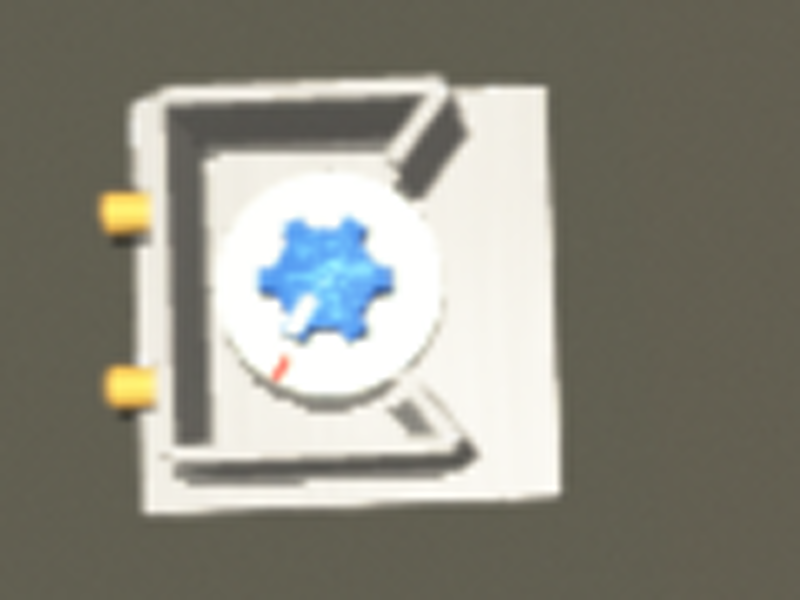

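The cap's white lug at (297,318) now points at the red mark at (280,367), so the cap is tight. I'm lowering the spanner onto the board.

>>> {"api": "jog_arm", "payload": {
  "targets": [
    [[0,0,1.5],[0,0,0],5],
    [[0,0,3],[0,0,0],5],
    [[0,0,4.3],[0,0,0],5],
    [[0,0,5.1],[0,0,0],5],
    [[0,0,5.4],[0,0,0],5],
    [[0,0,5.6],[0,0,0],5],
    [[0,0,5.64],[0,0,0],5]
  ]
}}

```text
time: 28.9
tool_pos: [0.5083, -0.3456, -0.0089]
tool_rot: [0.001, 0.729, 0.684, 0.0]
contact_force: [0.6, -0.3, -1.4]
gripper_width: 0.172
grasp_force: 62.5
```

```bash
python3 - <<'E'
from plan import *
p,T=pose(3); tang()
E
```

```text
pos [ 0.5082 -0.3456 -0.0089] sd [0. 0. 0.] F [ 0.  -0.4 -2.8] M [-0.17 -0.04  0.01] w 0.162
own handle angle -4.63
tool-axes F [-0.1 -0.1  2.6] M [ 0.01 -0.11 -0.03]
```

Still hanging at -2.6 N, with about 3 mm to go.

>>> {"api": "jog_arm", "payload": {
  "targets": [
    [[0,0,0.07],[0,0,0],5],
    [[0,0,0.13],[0,0,0],5],
    [[0,0,0.13],[0,0,0],5]
  ]
}}

```text
time: 29.62
tool_pos: [0.5076, -0.3451, -0.0129]
tool_rot: [-0.0, 0.729, 0.684, -0.0]
contact_force: [-2.1, 1.0, 0.7]
gripper_width: 0.164
grasp_force: 62.9
```

```bash
python3 - <<'E'
from plan import *
p,T=pose(2); tang()
E
```

```text
pos [ 0.5076 -0.3451 -0.0129] sd [0. 0. 0.] F [-1.6  1.2  2.3] M [ 0.16  0.21 -0.03] w 0.164
own handle angle -4.63
tool-axes F [ 0.8 -2.2 -1.6] M [0.31 0.13 0.  ]
```

It's resting on the board. I'm releasing and rising straight up.

>>> {"api": "jog_arm", "payload": {
  "targets": [
    [[0,0,0],[0,0,0],50],
    [[0,0,0],[0,0,0],50],
    [[0,0,0],[0,0,0],50],
    [[0,0,0],[0,0,0],50],
    [[0,0,-1],[0,0,0],50],
    [[0,0,-3],[0,0,0],50],
    [[0,0,-5],[0,0,0],50],
    [[0,0,-7],[0,0,0],50]
  ]
}}

```text
time: 30.92
tool_pos: [0.5075, -0.3449, 0.1634]
tool_rot: [0.0, 0.729, 0.684, 0.0]
contact_force: [1.0, -0.3, -0.5]
gripper_width: 0.501
grasp_force: 0.0
```

```bash
python3 - <<'E'
from plan import *
p,T=pose(3)
img,W,P,c=topts(.03,.05,(.44,.56,-.44,-.15))
print(len(P),P.min(0).round(3),P.max(0).round(3),np.percentile(P[:,2],[2,50,98]).round(4))
D=np.load("first.npz");a,Wt=cloud("top");d=abs(a.astype(int)-D["a"]).sum(-1)>120
n,l,st,ct=cv2.connectedComponentsWithStats(d.astype(np.uint8))
print([(ct[i].round(),st[i,4]) for i in range(1,n) if st[i,4]>15])
E
```

```text
pos [ 0.5105 -0.3475  0.1698] sd [0.0006 0.0005 0.0024] F [-0.2  0.5 -0.2] M [-0.06 -0.01  0.03] w 0.497
own handle angle -4.63
4418 [ 0.48  -0.409  0.03 ] [ 0.549 -0.171  0.04 ] [0.0322 0.0369 0.0386]
[(array([527., 147.]), np.int32(28)), (array([510., 155.]), np.int32(320)), (array([449., 211.]), np.int32(3527)), (array([492., 161.]), np.int32(25)), (array([561., 174.]), np.int32(335)), (array([542., 169.]), np.int32(63)), (array([245., 176.]), np.int32(16)), (array([569., 188.]), np.int32(26)), (array([393., 188.]), np.int32(32)), (array([540., 220.]), np.int32(935)), (array([381., 196.]), np.int32(81)), (array([512., 199.]), np.int32(47)), (array([569., 202.]), np.int32(48)), (array([384., 220.]), np.int32(175)), (array([486., 214.]), np.int32(33)), (array([568., 217.]), np.int32(22)), (array([529., 257.]), np.int32(63)), (array([393., 345.]), np.int32(650)), (array([100., 359.]), np.int32(6987)), (array([271., 350.]), np.int32(99)), (array([233., 361.]), np.int32(328)), (array([300., 355.]), np.int32(92)), (array([297., 370.]), np.int32(309)), (array([252., 384.]), np.int32(934)), (array([331., 394.]), np.int32(86)), (array([276., 397.]), np.int32(19)), (array([307., 397.]), np.int32(19)), (array([321., 397.]), np.int32(23)), (array([350., 398.]), np.int32(22))]
```

The spanner lies flat on the board and is released. The top image shows changes only where the arm, its shadows, the cap and the spanner are, so the bystanders haven't moved.

```bash
python3 -c "
from plant import *
print(job_done())"
```

```text
the job is handed in; nothing more can be done
None
```

The cap is tight at its stop (about 1.3 N m felt, white lug on the red mark), the spanner lies flat and released on the board, no bystander moved, and the job was handed in at about 31 s; no verdict was returned.

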